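# Empty the batch tally box of a sample mill into the counting tin

### The job

Lever the counting tin's lid open with the scraper's blade in the gap under the lid, and lay the scraper back on its black mat. Turn the green tally box slot-down over the open tin and shake it until every disc inside has dropped through the slot into the tin; then slide the empty box, shoe first under the lips from the open end, fully home against the yellow stop of its rail, and shut the tin's lid. Leave the other things on the bench where they stand.

Things in the scene. Friction and masses are not known exactly. Their poses are not given: they have to be found in the camera images.
- tin: Counting tin, blue, fixed. Outside 120 (x) x 150 (y) x 60 mm high, walls and floor 4 mm. Origin: centre of its underside; z up; its -x side is the front and faces the robot (turned by up to 0.2 rad). In front a blue ledge, 22 mm deep, reaches from x = -60 to -82 mm across the full width, its top at z = 49 mm.
- lid (a joint): The tin's steel lid, a plate 144 x 150 x 5 mm with a yellow panel on top, hinged along the tin's back (+x) rim. 0 = shut, grows as it opens upward, stop at 1.75 rad. Stiff hinge: it stays at any angle; 2 to 3 N at the front edge moves it. Fully open it leans back a little and can be pushed shut from behind its upper edge, then from above, with closed fingers.
- lid_edge (a point): Middle of the lower front edge of the lid; it moves with the lid. Shut, it is at z = 60 mm, flush with the ledge's front (tin x = -82 mm), with a gap 11 mm high and 22 mm deep between lid and ledge, too low for fingers: the scraper's blade goes in there and is raised.
- lid_hinge (a point): Middle of the lid's hinge axis (which runs along the tin's y), 62 mm behind the tin's centre and 60.5 mm high; lid_edge is 144 mm from it.
- tally_box: Green tally box with a clear cover, loose, about 200 g, lying on its shoe. Origin: centre of the shoe's underside; z up as it lies, x along its length, slot in its -x end. From below: shoe plate 90 (x) x 52 (y) x 5 mm, neck 90 x 26 mm up to z = 14 mm, box 110 x 56 mm from z = 14 to 60 mm, walls 4 mm. Grip it across its 56 mm width at mid-length, about z = 45 mm.
- box_slot (a point): Centre of the slot in the box's -x end, at x = -55, z = 26.5 mm of the box: 28 mm wide (y), 13 mm high (z); the box inside is 48 mm wide, 38 mm high. The discs lie on its floor, z = 18 mm, behind a 2 mm sill. With this end tipped down 70 degrees or so, brisk strokes of 6 cm, up-down and sideways, and rocking, make the discs line up and drop out.
- rail: Undercut rail, fixed; yellow stop at its far (+x) end, open only at its -x end, towards the robot. Origin: at bench level below the place of the box's origin when fully home (box origin then 4 mm up); x along the track to the stop. Dark base 86 mm wide, 4 mm thick, from x = -190 to +57 mm. The box may be set down on the open base at x = -130 mm, its x along the rail's, and pushed in.
- rail_mouth (a point): Where the rail's lips begin, on its centre line: rail x = -75, z = 4 mm. The lips run from here to the stop (x = +45 mm). Under them a channel 57 mm wide, z = 4 to 11.5 mm, takes the shoe plate; between them a gap 32 mm wide takes the neck; their tops are at z = 15.5 mm. From here back to x = -118 mm two low guides flare to about 78 mm apart.
- scraper: Scraper, loose, 110 g: red handle 110 x 24 x 22 mm, flat steel blade 38 mm wide and 2.5 mm thick ahead of it. Origin: centre of the handle's underside; x along to the tip, z up; the blade lies level, centred at z = 11 mm, from x = 45 to 120 mm. Balances at about x = 25 mm.
- scraper_tip (a point): Middle of the blade's front edge, 120 mm ahead of the scraper's origin, z = 11 mm.
- mat: Black rubber mat of the scraper, fixed, 240 (x) x 100 (y) x 4 mm. Origin: centre of its underside.
- token0: Polished tally disc (red), 20 mm across, 6 mm thick, 15 g, in the tally box at the start; two to four discs are there, the rest absent. Origin: centre of one face, z its axis.
- token1: Polished tally disc (orange), 20 mm across, 6 mm thick, 15 g, in the tally box at the start; two to four discs are there, the rest absent. Origin: centre of one face, z its axis.
- token2: Polished tally disc (brass), 20 mm across, 6 mm thick, 15 g, in the tally box at the start; two to four discs are there, the rest absent. Origin: centre of one face, z its axis.
- token3: Polished tally disc (blue), 20 mm across, 6 mm thick, 15 g, in the tally box at the start; two to four discs are there, the rest absent. Origin: centre of one face, z its axis.
- pan: Foil pan of wooden sticks, 200 x 120 x 45 mm; a bystander, leave it alone. Origin: on its underside.
- jar: Sample jar, 54 mm across, 75 mm high; a bystander, leave it alone. Origin: on its underside.
- cups: Stack of white cups, 68 mm across, 115 mm high; a bystander, leave it alone. Origin: on its underside.
- sieve: Steel sieve ring, 70 mm across, 20 mm high; a bystander, leave it alone. Origin: on its underside.
- brush: Hand brush; a bystander, leave it alone. Origin: about its middle, on its underside.
- oil: Small oil bottle, 44 mm across, 100 mm high; a bystander, leave it alone. Origin: on its underside.
- plug: Dark steel plug, 40 mm across, 35 mm high; a bystander, leave it alone. Origin: on its underside.

How it is judged:
On the way, in this order (a step that is already met when the one before it is completed fails the run):
1. the lid is raised a little by the scraper's blade under its front edge (value of joint lid between 0.1 and 0.6 rad and distance between scraper_tip and lid_edge below 0.07 m), for 0.05 s.
2. the lid stands open (more than 1.1 rad) (value of joint lid above 1.1 rad), for 0.2 s.
3. every disc lies in the tin (x of token0 in the frame of tin between -0.06 and 0.06 m and y of token0 in the frame of tin between -0.075 and 0.075 m and z of token0 in the frame of tin between 0 and 0.055 m and x of token1 in the frame of tin between -0.06 and 0.06 m and y of token1 in the frame of tin between -0.075 and 0.075 m and z of token1 in the frame of tin between 0 and 0.055 m and x of token2 in the frame of tin between -0.06 and 0.06 m and y of token2 in the frame of tin between -0.075 and 0.075 m and z of token2 in the frame of tin between 0 and 0.055 m and x of token3 in the frame of tin between -0.06 and 0.06 m and y of token3 in the frame of tin between -0.075 and 0.075 m and z of token3 in the frame of tin between 0 and 0.055 m), for 0.3 s.
At the end, for the whole second after the job is handed in: All discs are inside the tin, its lid is shut (under 0.06 rad), the tally box stands upright on its shoe under the rail's lips, within 6 mm of fully home, and the scraper's handle centre lies on its mat; all at rest (all of step 3 and x of tally_box in the frame of rail between -0.006 and 0.006 m and y of tally_box in the frame of rail between -0.005 and 0.005 m and z of tally_box in the frame of rail between 0.001 and 0.008 m and angle between tally_box's own z axis and vertical below 0.08 rad and angle between the x axis of tally_box and the x axis of rail, either way round below 0.15 rad and x of scraper in the frame of mat between -0.12 and 0.12 m and y of scraper in the frame of mat between -0.05 and 0.05 m and z of scraper in the frame of mat between -0.002 and 0.03 m and value of joint lid below 0.06 rad and linear speed of each of tally_box, scraper below 0.02 m/s); the robot touches nothing.
It fails at once if a bystander is pushed more than 4 cm (distance of any of pan, jar, cups, sieve, brush, oil, plug from where it was at the start of the episode above 0.04 m).
Of token0, token1, token2, token3 only 2 to 4 are there at a start; the rules pass over those that are not, and their reading is None.
At some moment in a run one of tally_box, scraper may be knocked a few centimetres aside while the robot is not near it.
It also fails if it takes over 210 s, if anything falls off the work surface, if the arm or the gripper's body presses on something with over 40 N, if the wrist force passes 120 N, or if a joint passes its speed limit or range.

### The arm

A 6-joint arm with a two-finger parallel gripper is mounted at the origin on the work surface. World frame = base frame: x ahead of the robot, y to its left, z up, the work surface at z = 0. Lengths are in m, angles in rad, forces in N, time in s.
With the tool pointing down it reaches from about 0.3 to 0.775 m from the base axis. Payload 14.6 kg.
Tool frame: the origin (TCP) lies at the very end of the fingers, on their centre line; the grasp point (between the pads) lies 19 mm behind it; z points along the fingers, y is the line along which they close (so a half turn about z gives the same grasp; the last joint's range is limited). The gripper opens to 85 mm and grips with 20 to 120 N. Pads are 22 mm wide; open, the fingers measure 114 mm over their backs; the gripper's body (76 mm by 85 mm) begins 54 mm behind the grasp point. The pads swing forward as they close: fully open they stand 13 mm farther back than shut.
Start: joints at [1.069, 0.3, 1.521, -0, 1.321, -0.067], TCP at [0.232, 0.499, 0.231] pointing down, gripper open.
Joint ranges: [-3.03, 3.03], [-0.79, 2.21], [0.23, 2.52], [-1.04, 4.18], [0, 3.07], [-2.55, 2.55]. Speed limits (rad/s): [2.22, 2.22, 2.57, 3.14, 3.14, 3.14].

### API

Orientations are given as a rotation vector (axis times angle).
In Python, from workcell import robot, jaws, solve_ik, cams, order gives the robot as it stands. Calls block until the motion is done:
- robot.move_pose(position, orientation): joint-space move of the TCP to a pose.
- robot.servo_line(position, frame=None, max_speed=0.15, force_limit=None): straight line of the TCP; frame=None keeps the orientation; max_speed is the mean speed in m/s. With force_limit (N) it stops when the force on the tool has changed by that much, and returns True; else False.
- robot.set_joints(angles): joint-space move.
- jaws.grip(opening, squeeze=None): finger opening in m; squeeze is the grip in N (None keeps the last); returns when the fingers have stopped.
- robot.dwell(seconds).
- solve_ik(position, orientation): joint angles nearest the present ones, or None.
- cams.capture(name): name is "side" or "top"; returns a dict with "img" (384x512x3 uint8, red, green, blue), "K" (3x3 intrinsics, pixels), "dist" ([k1, k2, p1, p2, k3] as OpenCV has them; the pictures are not rectified), "R" (3x3) and "t" (3): a world point X has camera coordinates R X + t. Camera axes: x right, y down, z forward; pixel columns grow to the right and rows downward; lengths in m; the calibration is good to about 2 mm. A picture is of the moment at which its call begins. There is no depth.
A pose or a line that the arm cannot do raises robot.IKError and nothing moves.
- order.sign_off(): hands the job in; it is judged then, once.
Trained networks look in a picture, given as the dict that the camera call returned (one of the last four; its "shot" number tells which), for a name from the list of things; names that differ only in an ending like _2 or _b are one class to them, and where a whole thing is asked for, a point or a joint stands for the part that bears it (a point fixed in the world has none). Each returns a list of dicts, best first, with "confidence" (0 to 1); they miss things now and then, are a little off and sometimes report something else, mostly with a low value. They report only what shows in the picture. A call takes as long as a camera call.
- cams.trace(query, picture): "mask" (384x512 bool, what is visible of it) and "pixel" ([column, row] in pixels, amid what is visible of it).
- cams.tip_of(query, picture): "pixel" ([column, row] in pixels: a listed point, or the origin of a listed thing).
Readings, each from a call of its own:
- robot.read_time(): time.
- robot.read_joint_pos(): joint angles.
- robot.read_qd(): joint speeds.
- robot.read_tau(): joint torques, N m.
- robot.read_tcp_pos(): TCP position.
- robot.read_eef_rot(): TCP orientation.
- robot.read_force(): force on the tool from outside, world axes, zero at the start.
- robot.read_torque(): the same for the moment, N m.
- robot.read_gripper_width(): finger opening in m.
- robot.read_grasp_force(): force on a finger pad.
Only numpy, scipy, OpenCV 4.12 (cv2) and the standard library are available. Lean on these libraries where they do the work, as an engineer would, in place of code of your own. Each camera call takes 0.05 s, during which the arm holds its last target. There are 200 camera calls.

## Working session

There is one attempt and no reset: what is moved stays moved. The work goes in short steps, each a Python script; the robot and the scene stay as the last script left them, time stands still between calls to the robot, and variables do not carry over. Pictures are saved under pics/ and viewed, at most 16 in all, crops included, and the job is handed in when it is done.

```bash
ls; mkdir -p pics; cat > h.py <<'E'
import numpy as np, cv2
from scipy.spatial.transform import Rotation as Rot
from workcell import robot, jaws, solve_ik, cams, order
def ray(p,c):
    u=cv2.undistortPoints(np.array([[p]],float),np.array(c["K"]),np.array(c["dist"]))[0,0]
    R=np.array(c["R"]);t=np.array(c["t"])
    d=R.T@np.array([u[0],u[1],1.]); o=-R.T@t
    return o,d
def at_z(p,c,z):
    o,d=ray(p,c); return o+d*(z-o[2])/d[2]
def proj(X,c):
    r=cv2.Rodrigues(np.array(c["R"],float))[0]
    return cv2.projectPoints(np.array(X,float).reshape(-1,1,3),r,np.array(c["t"],float),np.array(c["K"],float),np.array(c["dist"],float))[0].reshape(-1,2)
def tri(p1,c1,p2,c2):
    A=[];b=[]
    for p,c in((p1,c1),(p2,c2)):
        o,d=ray(p,c);d=d/np.linalg.norm(d);P=np.eye(3)-np.outer(d,d);A.append(P);b.append(P@o)
    return np.linalg.lstsq(np.vstack(A),np.hstack(b),rcond=None)[0]
def save(c,n,crop=None,s=1):
    im=c["img"][:,:,::-1]
    if crop: im=im[crop[1]:crop[3],crop[0]:crop[2]]
    cv2.imwrite("pics/"+n,cv2.resize(im,None,fx=s,fy=s,interpolation=cv2.INTER_CUBIC))
E
python3 - <<'E'
from h import *
np.set_printoptions(precision=4,suppress=True)
C={n:cams.capture(n) for n in("side","top")}
for n,c in C.items():
    save(c,n+"0.png",s=1.5); print(n,-np.array(c["R"]).T@c["t"], np.array(c["R"])[2], c["K"][0][0])
for q in ["tin","lid_edge","lid_hinge","tally_box","box_slot","rail","rail_mouth","scraper","scraper_tip","mat"]:
    for n,c in C.items():
        r=cams.tip_of(q,c)
        print(q,n,[(np.round(a["pixel"],1),round(a["confidence"],2)) for a in r[:2]])
print(robot.read_time())
E
```

```text
pics
side [ 0.3656 -1.0036  0.7122] [ 0.1572  0.8261 -0.5411] 420.9289583722435
top [0.42   0.0081 1.4823] [ 0.0898  0.0012 -0.996 ] 480.6611968650991
tin side [(array([275.8, 209.4]), 0.75)]
tin top [(array([256.2, 178.2]), 0.74)]
lid_edge side [(array([245.8, 192.4]), 0.64), (array([248. , 271.2]), 0.46)]
lid_edge top [(array([257. , 201.9]), 0.95)]
lid_hinge side [(array([297.7, 187.2]), 0.89), (array([278.9, 207.3]), 0.56)]
lid_hinge top [(array([260.7, 154.8]), 0.93)]
tally_box side [(array([260.1, 165.1]), 0.93)]
tally_box top [(array([172.9, 173.3]), 0.6)]
box_slot side [(array([243. , 159.8]), 0.83), (array([346.9, 285.9]), 0.19)]
box_slot top [(array([167. , 192.2]), 0.65)]
rail side [(array([279.7, 270.2]), 0.94)]
rail top [(array([342.5, 192.7]), 0.79)]
rail_mouth side [(array([246.6, 272.8]), 0.57), (array([248.3, 159.7]), 0.28)]
rail_mouth top [(array([341.6, 219.9]), 0.58)]
scraper side [(array([277.7, 151.4]), 0.61), (array([212.8, 144.4]), 0.53)]
scraper top [(array([ 99.7, 221.9]), 0.79)]
scraper_tip side [(array([243.4, 138.7]), 0.72)]
scraper_tip top [(array([106.5, 184.1]), 0.62), (array([174.5, 174.7]), 0.42)]
mat side [(array([213. , 141.4]), 0.71)]
mat top [(array([105.1, 223.2]), 0.9), (array([338.9, 220.5]), 0.17)]
1.1
```

View pics/side0.png

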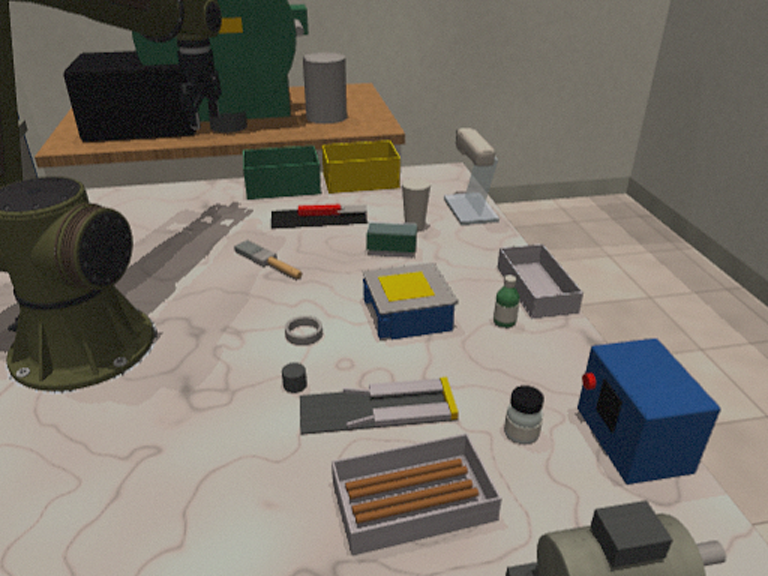

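View pics/top0.png

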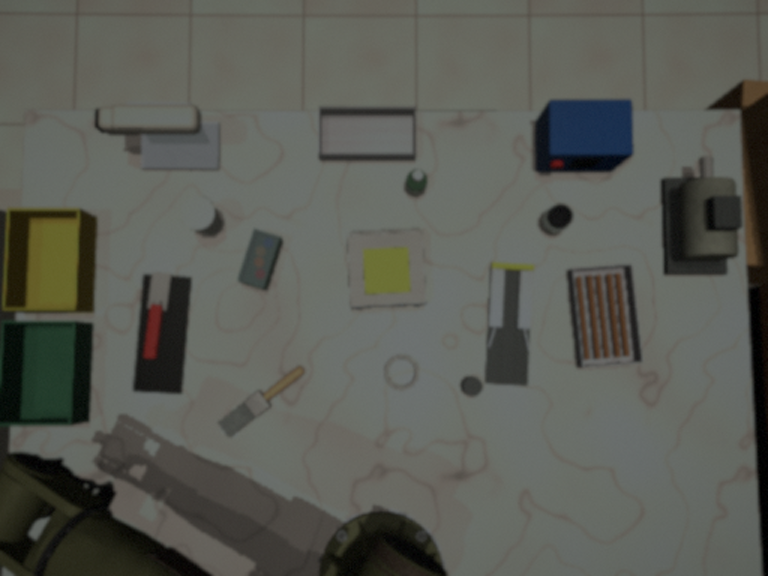

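```bash
cat >> h.py <<'E'
from scipy.optimize import minimize
def bx(x0,x1,y0,y1,z0,z1): return np.array([[x,y,z] for x in(x0,x1) for y in(y0,y1) for z in(z0,z1)])
M={"tin":[bx(-.06,.06,-.075,.075,0,.06),bx(-.082,-.06,-.075,.075,.03,.049),bx(-.082,.062,-.075,.075,.06,.065)],
"tally_box":[bx(-.045,.045,-.026,.026,0,.005),bx(-.045,.045,-.013,.013,0,.014),bx(-.055,.055,-.028,.028,.014,.06)],
"rail":[bx(-.19,.057,-.043,.043,0,.004),bx(-.075,.045,-.043,.043,0,.0155)],
"scraper":[bx(-.055,.055,-.012,.012,0,.022),bx(.045,.12,-.019,.019,.01,.0122)],
"mat":[bx(-.12,.12,-.05,.05,0,.004)]}
def sil(q,pose,c,z=0,s=4):
    x,y,a=pose; R=Rot.from_euler("z",a).as_matrix(); im=np.zeros((384*s,512*s),np.uint8)
    for b in M[q]:
        p=proj(b@R.T+[x,y,z],c)*s+(s-1)/2
        cv2.fillConvexPoly(im,cv2.convexHull(p.astype(np.float32)).round().astype(np.int32),1)
    return im.astype(bool)
def fit(q,guess,pics,z=0):
    ms=[]
    for c in pics:
        r=cams.trace(q,c)
        r=[a for a in r if a["confidence"]>.3]
        if r:
            # choose the candidate that overlaps the guess best
            g=sil(q,guess,c,z,1); m=max(r,key=lambda a:(a["mask"]&g).sum())["mask"]
            ms.append((c,cv2.resize(m.astype(np.uint8),None,fx=4,fy=4,interpolation=cv2.INTER_NEAREST).astype(bool)))
    def cost(p):
        e=0
        for c,m in ms:
            s=sil(q,p,c,z); e+=1-(s&m).sum()/max(1,(s|m).sum())
        return e/len(ms)
    best=None
    for da in(-.15,0,.15):
        g=np.array(guess)+[0,0,da]
        r=minimize(cost,g,method="Nelder-Mead",options=dict(initial_simplex=[g,g+[.015,0,0],g+[0,.015,0],g+[0,0,.12]],xatol=2e-4,fatol=1e-4,maxiter=150))
        if best is None or r.fun<best.fun: best=r
    return best.x,best.fun,[cost.__call__(best.x) for _ in ()],len(ms)
E
cat > loc.py <<'E'
from h import *
np.set_printoptions(precision=4,suppress=True)
C=[cams.capture(n) for n in("side","top")]
t=C[1]
def g(p0,z0,p1,z1):  # origin-ish and heading
    a=at_z(p0,t,z0);b=at_z(p1,t,z1);d=b-a;return a,np.arctan2(d[1],d[0])
a,h=g((257,201.9),.06,(260.7,154.8),.06); b=(at_z((257,201.9),t,.06)+at_z((260.7,154.8),t,.06))/2; G={"tin":[b[0]+.01,b[1],h]}
a,h=g((167,192),.026,(177,155),.06); b=at_z((173.3,173.3),t,.04); G["tally_box"]=[b[0],b[1],h]
a,h=g((341,219),.004,(342.5,192.7),.004); b=at_z((342.5,192.7),t,0);G["rail"]=[b[0],b[1],h]
a,h=g((99.7,221.9),.011,(106.5,184.1),.011); G["scraper"]=[a[0],a[1],h]
b=at_z((107,222),t,0);G["mat"]=[b[0],b[1],-.05]
for q in G:
    z=.004 if q=="scraper" else 0
    print(q,np.array(G[q]))
    for pics in (C,C[1:]): print("   ",*fit(q,G[q],pics,z)[:2])
E
python3 loc.py
```

```text
tin [ 0.6148 -0.0147 -0.0788]
    [ 0.6143 -0.0087  0.0444] 0.05406238863600282
    [ 0.6132 -0.0096  0.0493] 0.04307469180565626
tally_box [ 0.6223  0.2437 -0.3065]
    [ 0.625   0.2456 -0.321 ] 0.06425362079774993
    [ 0.6234  0.2453 -0.3124] 0.059836253730201294
rail [ 0.5675 -0.2744 -0.0734]
    [ 0.5635 -0.2646 -0.0587] 0.04750407813608082
    [ 0.5628 -0.2652 -0.064 ] 0.02633257161077751
scraper [ 0.4766  0.4702 -0.149 ]
    [ 0.4817  0.4602 -0.1064] 0.15249236332120936
    [ 0.4792  0.4605 -0.1023] 0.0837730870712401
mat [ 0.4767  0.4514 -0.05  ]
    [ 0.477   0.4473 -0.0622] 0.29547426562566415
    [ 0.4757  0.4478 -0.0675] 0.25646495532010716
```

```bash
cat >> h.py <<'E'
TIN=np.array([.614,-.009,.047]); RAIL=np.array([.563,-.265,-.062])
def w(pose,p):  # local (x,y,z) -> world
    return Rot.from_euler("z",pose[2]).apply(p)+[pose[0],pose[1],0]
def ori(yaw,pitch=0,flip=0):
    """held object's x at yaw, nose raised by pitch; tool z = -object z, tool y = +-object y"""
    Ro=Rot.from_euler("z",yaw)*Rot.from_euler("y",-pitch)
    x,y,z=Ro.as_matrix().T
    s=-1 if not flip else 1
    R=np.column_stack([np.cross(s*y,-z),s*y,-z])
    return Rot.from_matrix(R).as_rotvec()
def ok(p,o):
    q=solve_ik(list(p),list(o)); return None if q is None else np.round(q,2)
def pick_flip(p,yaw,pitch=0):
    c=[]
    for f in(0,1):
        q=solve_ik(list(p),list(ori(yaw,pitch,f)))
        if q is not None: c.append((abs(q[5]),f))
    return min(c)[1] if c else None
E
python3 - <<'E'
from h import *
for nm,p,y,pi in [("scr",(.5,.458,.007),-.104,0),("ins",w(TIN,[-.166,0,.047]),.047,0),("lift",(.59,-.01,.14),.047,.6),("box",(.624,.245,.026),-.315,0),
  ("dump",(.614-.02,-.009,.13),.047,1.22),("dump2",(.614-.02,-.009,.2),.047,1.22),("rail",w(RAIL,[-.13,0,.03]),-.062,0),("railend",w(RAIL,[0,0,.03]),-.062,0),("lidback",(.735,0,.17),.047,0),("lidup",(.735,0,.26),.047,0),("lidup-t",(.735,0,.26),.047,.4)]:
    print(nm,[ok(p,ori(y,pi,f)) for f in(0,1)])
E
```

```text
scr [array([ 0.69,  0.82,  1.27, -0.  ,  1.05,  2.36]), array([ 0.69,  0.82,  1.27, -0.  ,  1.05, -0.78])]
ins [array([-0.12,  0.34,  1.96, -0.  ,  0.84,  1.4 ]), array([-0.12,  0.34,  1.96, -0.  ,  0.84, -1.74])]
lift [array([-0.12,  0.26,  1.92,  0.25,  0.38,  1.2 ]), array([-0.12,  0.26,  1.92,  0.25,  0.38, -1.94])]
box [array([0.32, 0.78, 1.3 , 0.  , 1.07, 2.21]), array([ 0.32,  0.78,  1.3 ,  0.  ,  1.07, -0.94])]
dump [array([-0.15,  0.38,  2.19,  2.84,  0.67, -1.4 ]), array([-0.15,  0.38,  2.19,  2.84,  0.67,  1.74])]
dump2 [array([-0.15,  0.2 ,  2.18,  2.73,  0.49, -1.27]), array([-0.15,  0.2 ,  2.18,  2.73,  0.49,  1.87])]
rail [array([-0.61,  0.47,  1.82, -0.  ,  0.85,  1.02]), array([-0.61,  0.47,  1.82,  0.  ,  0.85, -2.12])]
railend [array([-0.5 ,  0.68,  1.46, -0.  ,  1.  ,  1.13]), array([-0.5 ,  0.68,  1.46,  0.  ,  1.  , -2.01])]
lidback [array([-0.05,  0.78,  0.94, -0.  ,  1.42,  1.47]), array([-0.05,  0.78,  0.94, -0.  ,  1.42, -1.67])]
lidup [array([-0.05,  0.74,  0.81, -0.  ,  1.6 ,  1.47]), array([-0.05,  0.74,  0.81, -0.  ,  1.6 , -1.67])]
lidup-t [array([-0.06,  0.5 ,  1.23,  0.05,  1.02,  1.44]), array([-0.06,  0.5 ,  1.23,  0.05,  1.02, -1.7 ])]
```

```bash
python3 - <<'E'
from h import *
np.set_printoptions(precision=4,suppress=True)
S=np.array([.480,.460,-.104])
jaws.grip(.06)
p=w(S,[.02,0,.12]); robot.move_pose(p,ori(S[2],0,1))
C=[cams.capture("side")]
S2,f=fit("scraper",S,C,.004)[:2]; print("recheck side",S2,f)
ax=abs(S2[0]-S[0])+abs(S2[1]-S[1])
if ax<.012:
    robot.servo_line(w(S,[.02,0,.008]),max_speed=.1,force_limit=15)
    print(robot.read_tcp_pos())
    jaws.grip(0,squeeze=100); print("w",robot.read_gripper_width(),robot.read_grasp_force(),robot.read_tcp_pos())
    robot.servo_line(w(S,[.02,0,.20]))
    C=[cams.capture("side"),cams.capture("top")]
    save(C[0],"s1.png",(100,40,356,232),3)
    P=[cams.tip_of("scraper_tip",c) for c in C]; print([x[:2] for x in P])
    if P[0] and P[1]: print(tri(P[0][0]["pixel"],C[0],P[1][0]["pixel"],C[1]),"expect",w(S,[.12,0,.207]), robot.read_time())
E
```

```text
recheck side [ 0.4803  0.4581 -0.0509] 0.18747591522157991
[0.5002 0.4582 0.0088]
w 0.021792417354061826 99.05003428459167 [0.5001 0.4582 0.0088]
[[{'pixel': [239.7, 91.7], 'confidence': 0.77}], [{'pixel': [86.7, 172.3], 'confidence': 0.74}, {'pixel': [398.7, 209.8], 'confidence': 0.36}]]
[0.5954 0.4498 0.2002] expect [0.5994 0.4475 0.207 ] 6.875
```

View pics/s1.png

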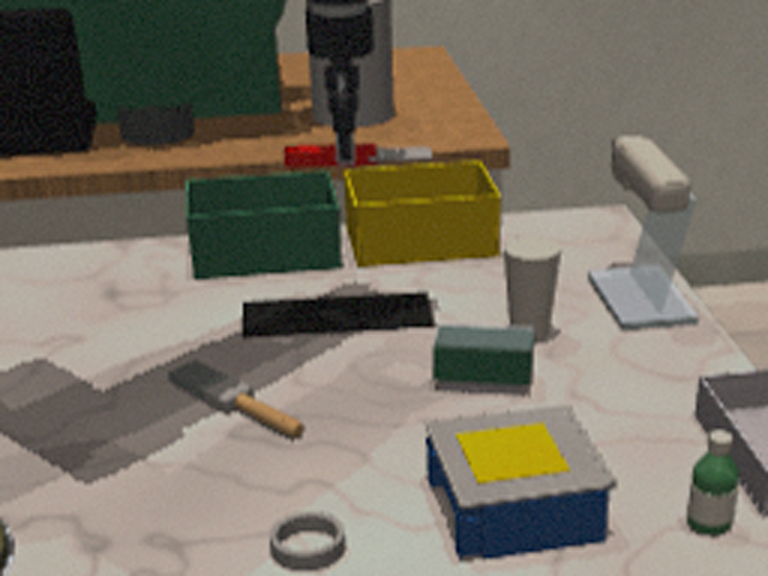

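```bash
python3 - <<'E'
from h import *
np.set_printoptions(precision=4,suppress=True)
o=ori(TIN[2],0,1)
robot.move_pose(w(TIN,[-.212,0,.2]),o)
robot.servo_line(w(TIN,[-.212,0,.0485]),max_speed=.2)
for k in range(2):
    C=[cams.capture("side"),cams.capture("top")]
    for q,e in(("scraper_tip",w(TIN,[-.112,0,.0545])),("lid_edge",w(TIN,[-.082,0,.06])),("lid_hinge",w(TIN,[.062,0,.0605]))):
        P=[cams.tip_of(q,c) for c in C]
        print(q,[(x[0]["pixel"],x[0]["confidence"]) if x else None for x in P],"exp",[proj(e,c)[0] for c in C])
        if P[0] and P[1]: print("  tri",tri(P[0][0]["pixel"],C[0],P[1][0]["pixel"],C[1]),e)
save(C[0],"s2.png",(160,140,352,284),4)
print(robot.read_tcp_pos(),robot.read_time())
E
```

```text
scraper_tip [([236.3, 196.7], 0.96), ([258.2, 211.6], 0.73)] exp [array([236.3972, 197.7191]), array([258.7159, 212.741 ])]
  tri [ 0.5038 -0.0125  0.0568] [ 0.5021 -0.0143  0.0545]
lid_edge [([246.7, 194.7], 0.58), ([261.5, 200.5], 0.93)] exp [array([246.6973, 194.761 ]), array([258.2592, 202.5485])]
  tri [ 0.5341 -0.0219  0.0662] [ 0.5321 -0.0129  0.06  ]
lid_hinge [([297.5, 187.1], 0.8), ([257.8, 157.9], 0.57)] exp [array([294.9753, 188.38  ]), array([255.9574, 154.6243])]
  tri [ 0.6728 -0.0131  0.0683] [ 0.6759 -0.0061  0.0605]
scraper_tip [([233.1, 198.5], 0.67), ([258.6, 212.7], 0.83)] exp [array([236.3972, 197.7191]), array([258.7159, 212.741 ])]
  tri [ 0.4976 -0.0135  0.0525] [ 0.5021 -0.0143  0.0545]
lid_edge [([247.1, 195.2], 0.83), ([258.6, 201.5], 0.89)] exp [array([246.6973, 194.761 ]), array([258.2592, 202.5485])]
  tri [ 0.5342 -0.0138  0.059 ] [ 0.5321 -0.0129  0.06  ]
lid_hinge [([294.8, 187.0], 0.89), ([256.3, 155.0], 0.85)] exp [array([294.9753, 188.38  ]), array([255.9574, 154.6243])]
  tri [ 0.6743 -0.0071  0.066 ] [ 0.6759 -0.0061  0.0605]
[ 0.4022 -0.019   0.0485] 10.3583
```

View pics/s2.png

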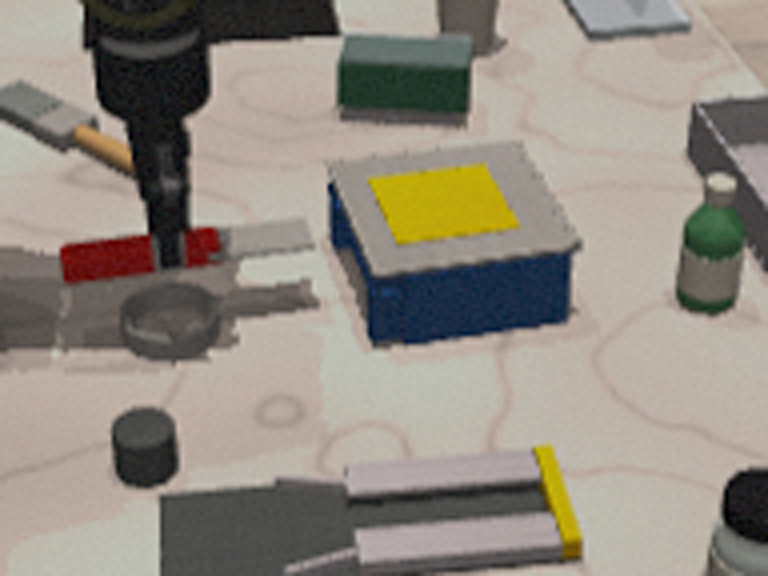

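```bash
python3 - <<'E'
from h import *
np.set_printoptions(precision=4,suppress=True)
hit=robot.servo_line(w(TIN,[-.167,0,.0485]),max_speed=.06,force_limit=8)
R=Rot.from_euler("z",TIN[2]).inv()
loc=lambda p:R.apply(np.array(p)-[TIN[0],TIN[1],0])
print(hit,loc(robot.read_tcp_pos()),robot.read_force())
robot.servo_line(w(TIN,[-.169,0,.058]),max_speed=.05,force_limit=25)
print(loc(robot.read_tcp_pos()),robot.read_force())
C=cams.capture("side"); save(C,"s3.png",(190,160,318,256),5)
print(cams.tip_of("lid_edge",C),cams.tip_of("scraper_tip",C))
E
```

```text
False [-0.1673  0.      0.0484] [-0.0017 -0.7103 -1.0661]
[-0.169  -0.      0.0584] [ 0.8259  0.2774 -2.2613]
[{'pixel': [246.2, 192.4], 'confidence': 0.67}, {'pixel': [279.1, 267.4], 'confidence': 0.54}] [{'pixel': [251.4, 193.4], 'confidence': 0.97}, {'pixel': [192.9, 257.4], 'confidence': 0.16}]
```

View pics/s3.png

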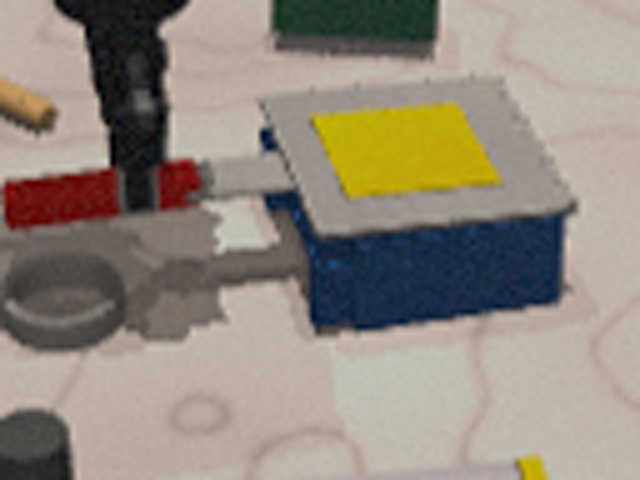

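```bash
python3 - <<'E'
from h import *
np.set_printoptions(precision=4,suppress=True)
def tcp(th,ph,r=.128,n=0):
    tip=np.array([.062-r*np.cos(th)+n*np.sin(th),0,.0605+r*np.sin(th)+n*np.cos(th)])
    d=Rot.from_euler("y",-ph).apply([.10,0,.0062])
    return w(TIN,tip-d)
W=[(tcp(t,min(.6,.45*t)),ori(TIN[2],min(.6,.45*t),1)) for t in np.arange(.12,1.69,.13)]
print([ok(*x) is not None for x in W])
for p,o in W:
    h=robot.servo_line(p,frame=o,max_speed=.08,force_limit=35)
    if h: print("hit",p,robot.read_force()); break
print(robot.read_tcp_pos(),robot.read_force(),robot.read_time())
C=cams.capture("side"); save(C,"s4.png",(150,80,342,224),4)
for q in("lid_edge","scraper_tip"):print(q,cams.tip_of(q,C))
for th in(1.4,1.55,1.68): print(th,proj(w(TIN,[.062-.144*np.cos(th),0,.0605+.144*np.sin(th)]),C))
E
```

```text
[True, True, True, True, True, True, True, True, True, True, True, True, True]
[ 0.6107 -0.0091  0.126 ] [-0.8594  0.1255 -1.5023] 16.125
lid_edge [{'pixel': [301.1, 144.7], 'confidence': 0.79}]
scraper_tip [{'pixel': [302.7, 150.3], 'confidence': 0.87}, {'pixel': [195.2, 258.8], 'confidence': 0.17}]
1.4 [[289.1475 145.2689]]
1.55 [[296.7205 143.7734]]
1.68 [[303.2149 143.3474]]
```

View pics/s4.png

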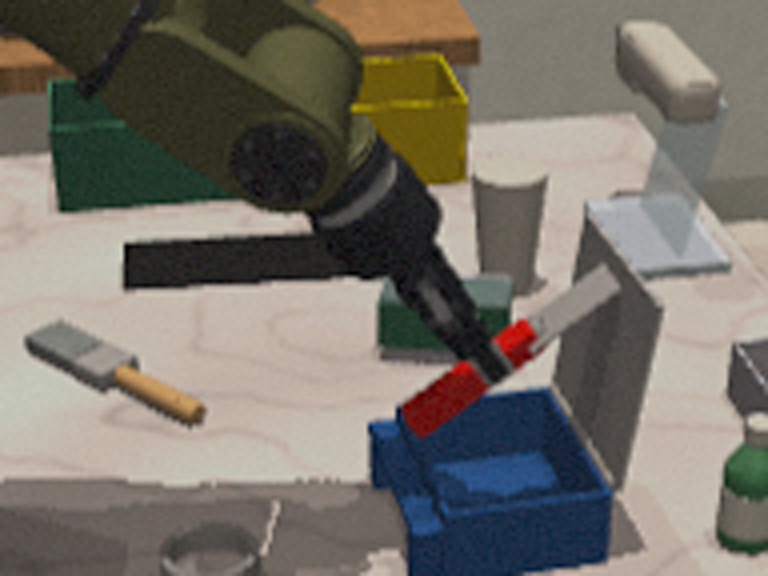

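```bash
python3 - <<'E'
from h import *
np.set_printoptions(precision=4,suppress=True)
S=np.array([.480,.455,-.08])
p=np.array(robot.read_tcp_pos()); robot.servo_line(p+[-.13,0,.03],max_speed=.25)
robot.servo_line(p+[-.13,0,.14],max_speed=.25)
robot.move_pose(w(S,[.02,0,.15]),ori(S[2],0,1))
robot.servo_line(w(S,[.02,0,.03]),max_speed=.2)
h=robot.servo_line(w(S,[.02,0,.0085]),max_speed=.04,force_limit=6)
print(h,robot.read_tcp_pos())
jaws.grip(.05)
robot.servo_line(w(S,[.02,0,.15]),max_speed=.25)
B=np.array([.6238,.2455,-.315])
robot.move_pose(w(B,[0,0,.2]),ori(B[2],0,0))
jaws.grip(.08)
C=[cams.capture("side"),cams.capture("top")]
print("scr",fit("scraper",S,C,.004)[:2])
print("box side",fit("tally_box",B,C[:1])[:2])
save(C[0],"s5.png",(120,80,376,272),3)
print(robot.read_time())
E
```

```text
True [0.4997 0.4532 0.0088]
scr (array([ 0.4795,  0.4531, -0.0863]), np.float64(0.1649343733298262))
box side (array([ 0.6143,  0.244 , -0.3126]), np.float64(0.037703443199476605))
24.875
```

View pics/s5.png

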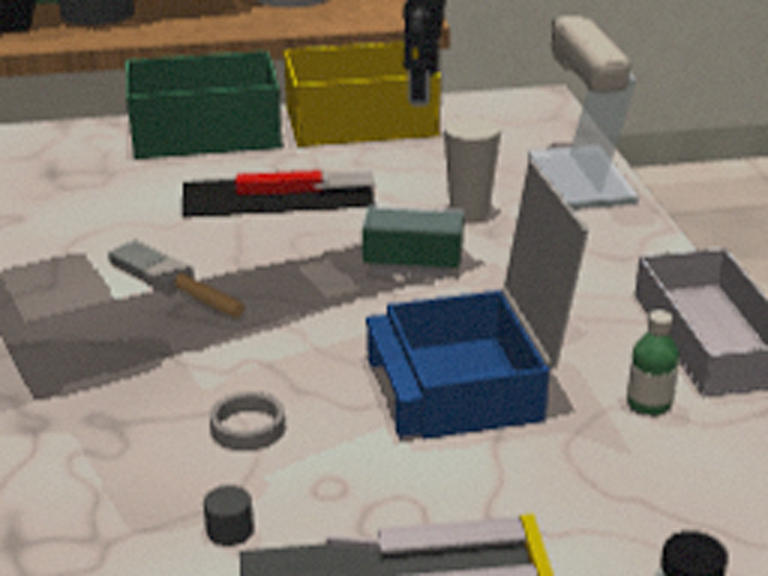

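```bash
python3 - <<'E'
from h import *
np.set_printoptions(precision=4,suppress=True)
B=np.array([.615,.2445,-.315])
robot.move_pose([.42,.05,.3],ori(0,0,0))
C=[cams.capture("side"),cams.capture("top")]
B1=fit("tally_box",B,C)[:2];print(B1,fit("tally_box",B,C[1:])[:2],fit("tally_box",B,C[:1])[:2])
for c in C: print(cams.tip_of("box_slot",c)[:2],cams.tip_of("tally_box",c)[:1],proj(w(B1[0],[-.055,0,.0265]),c),proj(w(B1[0],[0,0,0]),c))
save(C[1],"t5.png",(120,120,220,220),6)
print(robot.read_time())
E
```

```text
(array([ 0.6116,  0.2413, -0.2821]), np.float64(0.0711669751426624)) (array([ 0.6108,  0.2411, -0.2883]), np.float64(0.05147679324894516)) (array([ 0.6136,  0.2456, -0.2333]), np.float64(0.06414968259271636))
[{'pixel': [241.0, 160.6], 'confidence': 0.73}, {'pixel': [349.1, 289.0], 'confidence': 0.66}] [{'pixel': [258.5, 166.1], 'confidence': 0.89}] [[240.957  160.0962]] [[256.9117 167.6024]]
[{'pixel': [173.1, 197.4], 'confidence': 0.89}] [{'pixel': [174.5, 179.7], 'confidence': 0.94}] [[169.4691 194.6483]] [[176.1159 178.5253]]
26.525
```

View pics/t5.png

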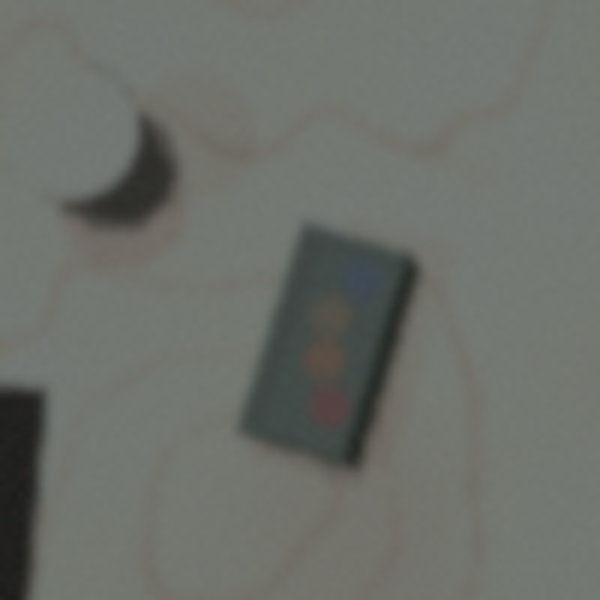

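```bash
python3 - <<'E'
from h import *
np.set_printoptions(precision=2,suppress=True)
for y0 in(0.12,):
  for x in(.3,.34,.38,.42,.46):
    for z in(.08,.12,.16,.22):
      best=None
      for ph in np.arange(0,1.2,.05):
        q=solve_ik([x,y0,z],list(ori(np.arctan2(y0,x),ph,0)))
        if q is not None and (best is None or q[4]<best[0]): best=(q[4],ph,np.array(q))
      print(x,z,best and (round(best[0],2),round(best[1],2),best[2]))
E
```

```text
0.3 0.08 (np.float64(0.44), np.float64(0.4), array([ 0.22, -0.18,  2.5 ,  0.15,  0.44,  1.29]))
0.3 0.12 (np.float64(0.49), np.float64(0.5), array([ 0.2 , -0.35,  2.52,  0.18,  0.49,  1.25]))
0.3 0.16 (np.float64(0.59), np.float64(0.55), array([ 0.19, -0.48,  2.49,  0.18,  0.59,  1.26]))
0.3 0.22 (np.float64(0.61), np.float64(0.75), array([ 0.14, -0.7 ,  2.51,  0.28,  0.61,  1.16]))
0.34 0.08 (np.float64(0.23), np.float64(0.55), array([ 0.18, -0.11,  2.5 ,  0.38,  0.23,  1.07]))
0.34 0.12 (np.float64(0.32), np.float64(0.6), array([ 0.17, -0.25,  2.49,  0.3 ,  0.32,  1.15]))
0.34 0.16 (np.float64(0.36), np.float64(0.7), array([ 0.16, -0.39,  2.51,  0.34,  0.36,  1.11]))
0.34 0.22 (np.float64(0.4), np.float64(0.85), array([ 0.13, -0.58,  2.51,  0.41,  0.4 ,  1.06]))
0.38 0.08 (np.float64(0.1), np.float64(0.65), array([ 0.16, -0.02,  2.46,  1.08,  0.1 ,  0.38]))
0.38 0.12 (np.float64(0.12), np.float64(0.8), array([ 0.14, -0.15,  2.52,  1.78,  0.12, -0.33]))
0.38 0.16 (np.float64(0.14), np.float64(0.85), array([ 0.13, -0.28,  2.51,  1.1 ,  0.14,  0.36]))
0.38 0.22 (np.float64(0.21), np.float64(0.95), array([ 0.12, -0.45,  2.49,  0.78,  0.21,  0.69]))
0.42 0.08 (np.float64(0.09), np.float64(0.7), array([ 0.15,  0.08,  2.4 ,  1.9 ,  0.09, -0.43]))
0.42 0.12 (np.float64(0.1), np.float64(0.75), array([ 0.14, -0.05,  2.4 ,  1.18,  0.1 ,  0.29]))
0.42 0.16 (np.float64(0.11), np.float64(0.85), array([ 0.13, -0.16,  2.43,  1.31,  0.11,  0.17]))
0.42 0.22 (np.float64(0.13), np.float64(1.0), array([ 0.12, -0.31,  2.44,  1.46,  0.13,  0.02]))
0.46 0.08 (np.float64(0.08), np.float64(0.7), array([ 0.14,  0.15,  2.31,  1.76,  0.08, -0.28]))
0.46 0.12 (np.float64(0.09), np.float64(0.75), array([0.14, 0.05, 2.31, 1.14, 0.09, 0.34]))
0.46 0.16 (np.float64(0.1), np.float64(0.85), array([ 0.13, -0.05,  2.34,  1.43,  0.1 ,  0.06]))
0.46 0.22 (np.float64(0.12), np.float64(1.0), array([ 0.12, -0.19,  2.36,  1.76,  0.12, -0.27]))
```

```bash
cat >> h.py <<'E'
def tb(slot,yaw,ph):  # TCP for a slot position, box yaw and pitch (slot end down by ph)
    Ro=Rot.from_euler("z",yaw)*Rot.from_euler("y",-ph)
    return np.array(slot)+Ro.apply([.055,0,-.0005])
E
python3 - <<'E'
from h import *
np.set_printoptions(precision=2,suppress=True)
s=w(TIN,[0,0,.11])
for flip,yaws in((0,(.6,.9,1.2,1.57,1.9)),(1,(-.6,-.9,-1.2,-1.57,-1.9))):
  for y in yaws:
    print(flip,y,[ok(tb(s,y,ph),ori(y,ph,flip)) for ph in(0,.4,.8,1.2)])
E
```

```text
0 0.6 [array([-0.02,  0.65,  1.3 , -0.  ,  1.19,  0.95]), array([-0.12,  0.48,  1.56,  0.36,  0.82,  0.64]), array([-0.24,  0.4 ,  1.79,  1.07,  0.66, -0.06]), array([-0.36,  0.44,  1.94,  1.76,  0.89, -0.77])]
0 0.9 [array([-0.  ,  0.63,  1.33, -0.  ,  1.18,  0.67]), array([-0.14,  0.5 ,  1.53,  0.43,  0.94,  0.31]), array([-0.28,  0.46,  1.69,  0.99,  0.91, -0.22]), array([-0.41,  0.53,  1.79,  1.46,  1.13, -0.68])]
0 1.2 [array([ 0.01,  0.6 ,  1.38, -0.  ,  1.16,  0.38]), array([-0.15,  0.53,  1.49,  0.45,  1.07,  0.02]), array([-0.3 ,  0.54,  1.58,  0.9 ,  1.16, -0.37]), array([-0.42,  0.64,  1.61,  1.25,  1.38, -0.66])]
0 1.57 [array([ 0.02,  0.56,  1.44, -0.  ,  1.14,  0.02]), array([-0.15,  0.56,  1.44,  0.42,  1.23, -0.31]), array([-0.29,  0.64,  1.41,  0.77,  1.43, -0.54]), array([-0.4 ,  0.77,  1.37,  1.05,  1.68, -0.67])]
0 1.9 [array([ 0.01,  0.53,  1.5 , -0.  ,  1.11, -0.32]), array([-0.14,  0.59,  1.39,  0.36,  1.36, -0.58]), array([-0.26,  0.72,  1.27,  0.64,  1.65, -0.71]), array([-0.34,  0.89,  1.15,  0.89,  1.93, -0.73])]
1 -0.6 [array([-0.12,  0.66,  1.29, -0.  ,  1.19, -1.09]), array([-0.04,  0.48,  1.56, -0.3 ,  0.78, -0.82]), None, None]
1 -0.9 [array([-0.14,  0.63,  1.33, -0.  ,  1.18, -0.81]), array([-0.02,  0.5 ,  1.53, -0.4 ,  0.88, -0.47]), array([ 0.12,  0.46,  1.7 , -1.03,  0.79,  0.13]), None]
1 -1.2 [array([-0.15,  0.61,  1.37, -0.  ,  1.16, -0.52]), array([-0.01,  0.53,  1.5 , -0.44,  1.01, -0.16]), array([ 0.14,  0.53,  1.59, -0.94,  1.05,  0.28]), None]
1 -1.57 [array([-0.16,  0.57,  1.44, -0.  ,  1.14, -0.16]), array([-0.  ,  0.56,  1.44, -0.44,  1.17,  0.18]), array([ 0.15,  0.63,  1.43, -0.82,  1.34,  0.45]), None]
1 -1.9 [array([-0.16,  0.53,  1.5 , -0.  ,  1.12,  0.17]), array([-0.01,  0.59,  1.4 , -0.39,  1.31,  0.46]), array([ 0.13,  0.71,  1.28, -0.7 ,  1.57,  0.61]), array([ 0.22,  0.88,  1.17, -0.97,  1.84,  0.66])]
```

```bash
python3 - <<'E'
from h import *
np.set_printoptions(precision=4,suppress=True)
B=np.array([.612,.242,-.287])
robot.move_pose(w(B,[0,0,.15]),ori(B[2],0,0))
jaws.grip(.082)
C=cams.capture("side"); print(cams.tip_of("box_slot",C)[:1],proj(w(B,[-.055,0,.0265]),C))
h=robot.servo_line(w(B,[0,0,.027]),max_speed=.15,force_limit=12); print(h,robot.read_tcp_pos())
jaws.grip(0,squeeze=70); print(robot.read_gripper_width(),robot.read_grasp_force())
robot.servo_line(w(B,[0,0,.20]),max_speed=.2)
y=.7; s=w(TIN,[-.015,0,.20])
robot.move_pose(tb(s,y,0),ori(y,0,0))
for ph in(.35,.7,1.2):
    z={.35:.17,.7:.14,1.2:.09}[ph]
    s=w(TIN,[-.015,0,z]); robot.servo_line(tb(s,y,ph),frame=ori(y,ph,0),max_speed=.15)
C=cams.capture("side"); save(C,"s6.png",(180,80,372,224),4)
print(cams.tip_of("box_slot",C)[:1],proj(s,C),robot.read_gripper_width(),robot.read_time())
E
```

```text
[{'pixel': [338.0, 213.2], 'confidence': 0.74}] [[241.0603 159.9508]]
False [0.6125 0.2422 0.0281]
0.05471094425082983 75.3196907043457
[{'pixel': [270.3, 184.8], 'confidence': 0.79}] [[269.6478 182.917 ]] 0.055007735013175955 33.7917
```

View pics/s6.png

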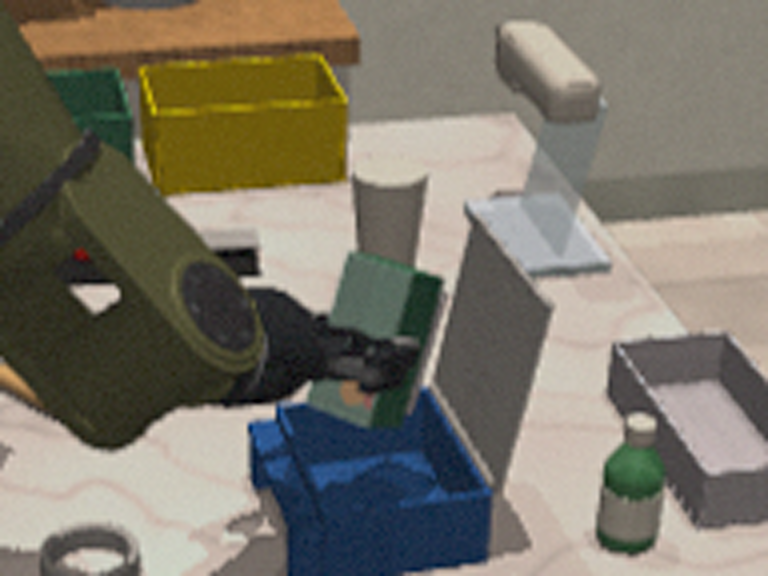

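```bash
cat > shake.py <<'E'
from h import *
np.set_printoptions(precision=3,suppress=True)
y=.7
def go(x,yy,z,ph,v): robot.servo_line(tb(w(TIN,[x,yy,z]),y,ph),frame=ori(y,ph,0),max_speed=v)
def shake(n,v,ph=1.2):
    for i in range(n):
        go(-.015,0,.135,ph,v); go(-.015,0,.075,ph,v)
        go(-.015,0,.135,ph,v); go(-.015,0,.075,ph,v)
        go(-.027,.028,.085,ph,v); go(-.003,-.028,.085,ph,v); go(-.027,.028,.085,ph,v); go(-.003,-.028,.085,ph,v)
        go(-.015,0,.085,ph-.3,v); go(-.015,0,.085,ph+.25,v); go(-.015,0,.085,ph,v)
def see():
    for n in("top","side"):
        c=cams.capture(n)
        for k in range(4):
            r=cams.trace(f"token{k}",c)
            print(n,k,[(np.round(a["pixel"]),round(a["confidence"],2),int(a["mask"].sum()),at_z(a["pixel"],c,.01)) for a in r[:2]])
    return c
E
python3 - <<'E'
from shake import *
shake(3,.35)
c=see(); save(c,"s7.png",(180,80,372,224),4)
print(robot.read_time(),robot.read_gripper_width())
E
```

```text
top 0 []
top 1 []
top 2 []
top 3 []
side 0 []
side 1 []
side 2 []
side 3 []
47.275 0.054598178409902276
```

View pics/s7.png

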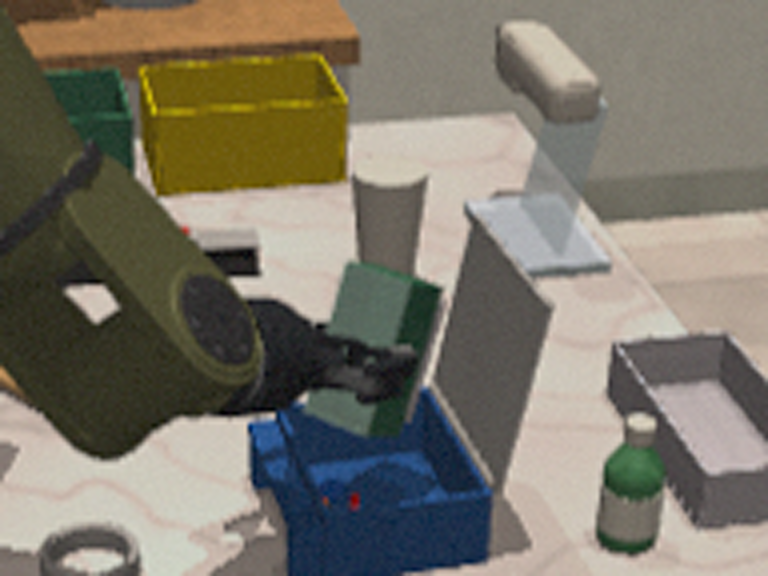

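```bash
python3 - <<'E'
from shake import *
shake(2,.4)
for ph,z in((.7,.14),(.35,.17),(0,.20)): go(-.015,0,z,ph,.25)
robot.move_pose(w(RAIL,[-.16,0,.2]),ori(RAIL[2],0,0))
c=see()
c=cams.capture("top"); save(c,"t8.png",(200,120,400,270),4)
print(robot.read_time(),robot.read_gripper_width())
E
```

```text
top 0 [(array([168., 272.]), 0.2, 661, array([0.324, 0.26 , 0.01 ]))]
top 1 [(array([168., 272.]), 0.2, 661, array([0.324, 0.26 , 0.01 ]))]
top 2 [(array([168., 272.]), 0.2, 661, array([0.324, 0.26 , 0.01 ]))]
top 3 [(array([168., 272.]), 0.2, 661, array([0.324, 0.26 , 0.01 ]))]
side 0 []
side 1 []
side 2 []
side 3 []
59.6583 0.05496686355509905
```

View pics/t8.png

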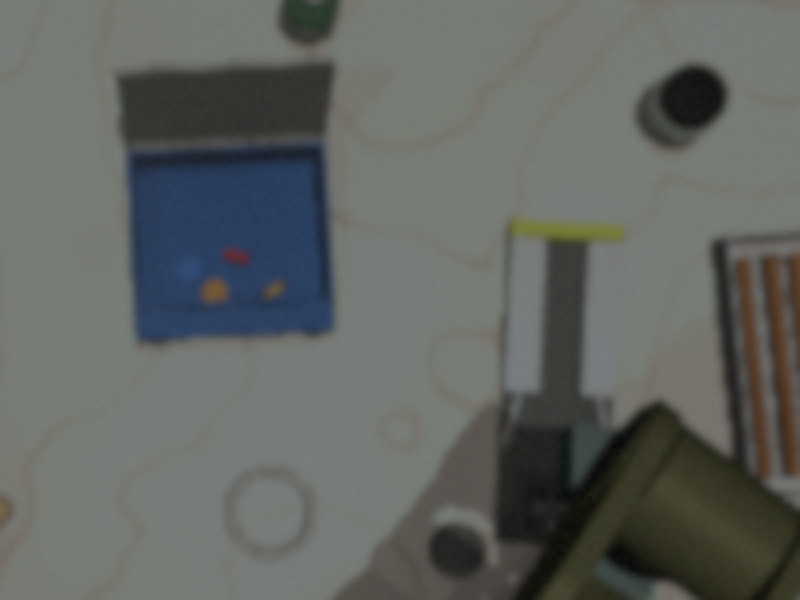

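```bash
python3 - <<'E'
from h import *
np.set_printoptions(precision=4,suppress=True)
o=ori(RAIL[2],0,0)
robot.servo_line(w(RAIL,[-.135,0,.06]),max_speed=.2)
C=cams.capture("side")
bp=lambda z:np.array([*w(RAIL,[-.135,0,0])[:2],RAIL[2]])
print(fit("tally_box",bp(0),[C],.06-.0281)[:2],bp(0))
h=robot.servo_line(w(RAIL,[-.135,0,.030]),max_speed=.03,force_limit=6); print(h,robot.read_tcp_pos(),robot.read_force())
jaws.grip(.066)
C=cams.capture("side")
print(fit("tally_box",bp(0),[C],.004)[:2])
save(C,"s9.png",(190,180,350,300),5)
print(robot.read_time())
E
```

```text
(array([ 0.43  , -0.2572, -0.0952]), np.float64(0.21663262746784195)) [ 0.4283 -0.2566 -0.062 ]
True [ 0.428  -0.2566  0.0358] [-2.6988  1.5892  8.1388]
(array([ 0.4251, -0.2557, -0.0578]), np.float64(0.22057372694847077))
61.75
```

View pics/s9.png

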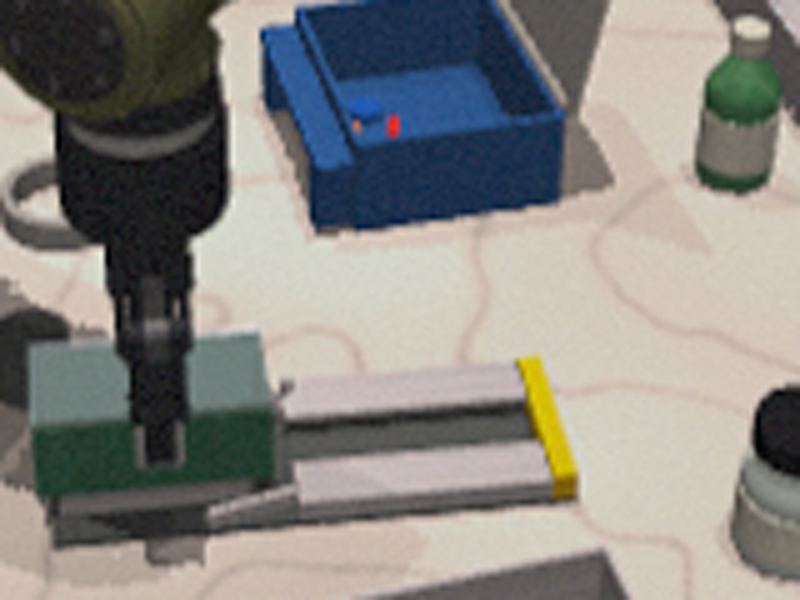

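```bash
python3 - <<'E'
from h import *
np.set_printoptions(precision=4,suppress=True)
R=Rot.from_euler("z",RAIL[2]).inv()
loc=lambda:R.apply(np.array(robot.read_tcp_pos())-[RAIL[0],RAIL[1],0])
z=robot.read_tcp_pos()[2]
jaws.grip(0,squeeze=30); print(robot.read_gripper_width(),loc())
for x in(-.07,.006):
    h=robot.servo_line(w(RAIL,[x,0,z]),max_speed=.05,force_limit=14)
    print(x,h,loc(),R.apply(robot.read_force()))
    if h: break
C=cams.capture("side"); save(C,"s10.png",(190,180,350,300),5)
print(robot.read_time())
E
```

```text
0.05551288329221969 [-0.1355  0.0003  0.0354]
-0.07 False [-0.0693 -0.      0.0354] [-3.9309  0.2069  6.1709]
0.006 True [0.0048 0.0001 0.0354] [-2.4938 -0.2785  7.0217]
64.9083
```

View pics/s10.png

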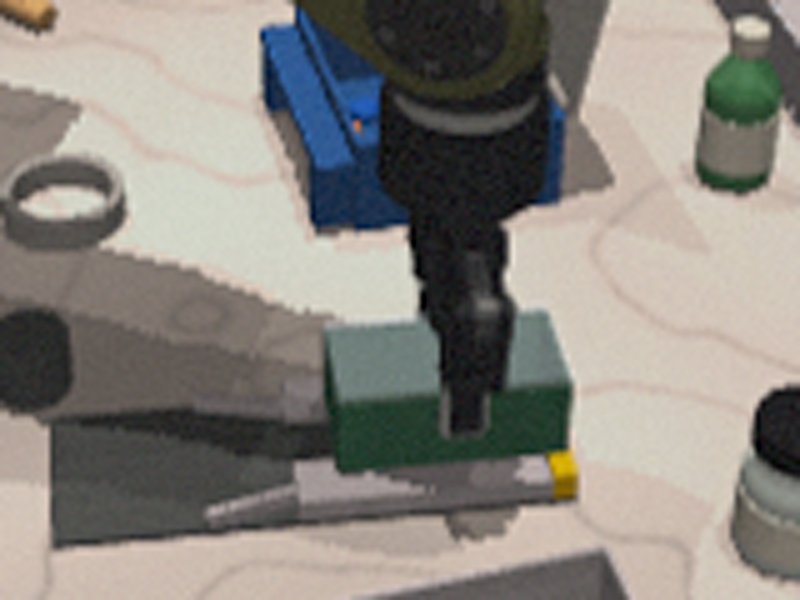

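```bash
python3 - <<'E'
from h import *
np.set_printoptions(precision=4,suppress=True)
R=Rot.from_euler("z",RAIL[2]).inv()
loc=lambda:R.apply(np.array(robot.read_tcp_pos())-[RAIL[0],RAIL[1],0])
jaws.grip(.075)
p=loc(); robot.servo_line(w(RAIL,[p[0],0,.14]),max_speed=.2)
robot.servo_line(w(RAIL,[-.10,0,.14]),max_speed=.25)
jaws.grip(0,squeeze=30)
robot.servo_line(w(RAIL,[-.10,0,.035]),max_speed=.2,force_limit=10)
h=robot.servo_line(w(RAIL,[-.05,0,.035]),max_speed=.04,force_limit=12); print(h,loc())
robot.servo_line(w(RAIL,[-.10,0,.035]),max_speed=.2); robot.servo_line(w(RAIL,[-.10,0,.33]),max_speed=.25)
C=[cams.capture("side"),cams.capture("top")]
print(fit("tally_box",RAIL,C,.004)[:2])
for z in(.25,.28,.31): print(z,ok(w(TIN,[.125,0,z]),ori(TIN[2],0,0)))
save(C[0],"s11.png",(190,100,382,244),4)
print(robot.read_time())
E
```

```text
True [-0.0641  0.0003  0.0345]
(array([ 0.563 , -0.2652, -0.0621]), np.float64(0.10057433523851306))
0.25 [-0.05  0.75  0.81 -0.    1.58  1.47]
0.28 [-0.05  0.75  0.75 -0.    1.65  1.47]
0.31 [-0.05  0.75  0.68 -0.    1.71  1.47]
70.5917
```

View pics/s11.png

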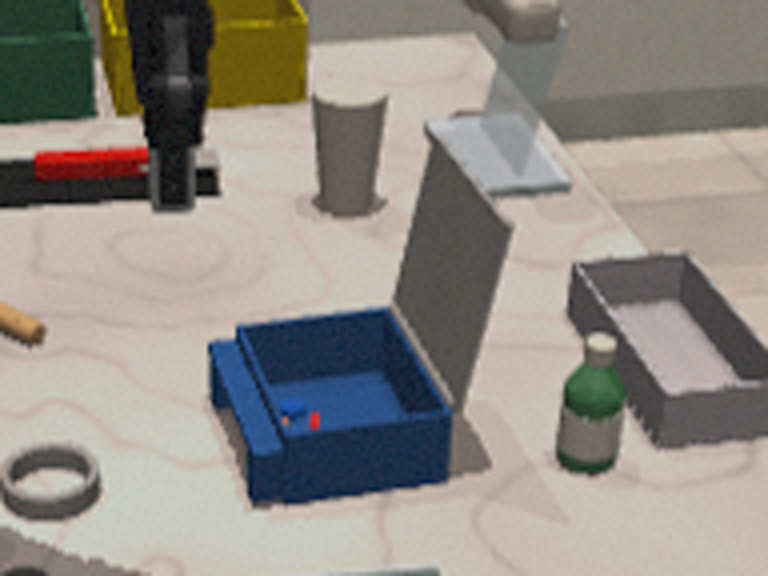

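```bash
python3 - <<'E'
from h import *
np.set_printoptions(precision=4,suppress=True)
o=ori(TIN[2],0,0)
def tcp(th,r=.122,n=.0045):
    return w(TIN,[.062-r*np.cos(th)+n*np.sin(th)+.011,0,.0605+r*np.sin(th)+n*np.cos(th)])
robot.move_pose(w(TIN,[.125,0,.31]),o)
robot.servo_line(w(TIN,[.125,0,.19]),max_speed=.2,force_limit=10)
for th in np.arange(1.65,.04,-.13):
    h=robot.servo_line(tcp(th),max_speed=.12,force_limit=30)
    if h: print("hit",th,robot.read_tcp_pos(),robot.read_force());break
h=robot.servo_line(tcp(-.02),max_speed=.04,force_limit=12)
print(h,robot.read_tcp_pos(),robot.read_force())
p=np.array(robot.read_tcp_pos())
robot.servo_line(p+[0,0,.15],max_speed=.2)
robot.move_pose([.35,.0,.35],ori(0,0,0))
C=[cams.capture("side"),cams.capture("top")]
print("tin",fit("tin",TIN,C)[:2],"box",fit("tally_box",RAIL,C,.004)[:2],"scr",fit("scraper",[.48,.4535,-.085],C,.004)[:2])
for c in C: print(cams.tip_of("lid_edge",c)[:1],proj(w(TIN,[-.082,0,.06]),c))
save(C[0],"s12.png",s=1.5); print(robot.read_time())
E
```

```text
True [ 0.5658 -0.0113  0.0654] [-3.537  -0.3055 10.9946]
tin (array([ 0.6163, -0.0076,  0.0529]), np.float64(0.06431289746930186)) box (array([ 0.5652, -0.2644, -0.0692]), np.float64(0.11395514049022654)) scr (array([ 0.4805,  0.4513, -0.0619]), np.float64(0.1709883592301058))
[{'pixel': [246.8, 193.1], 'confidence': 0.75}] [[246.6973 194.761 ]]
[{'pixel': [263.1, 203.1], 'confidence': 0.75}] [[258.2592 202.5485]]
79.375
```

View pics/s12.png

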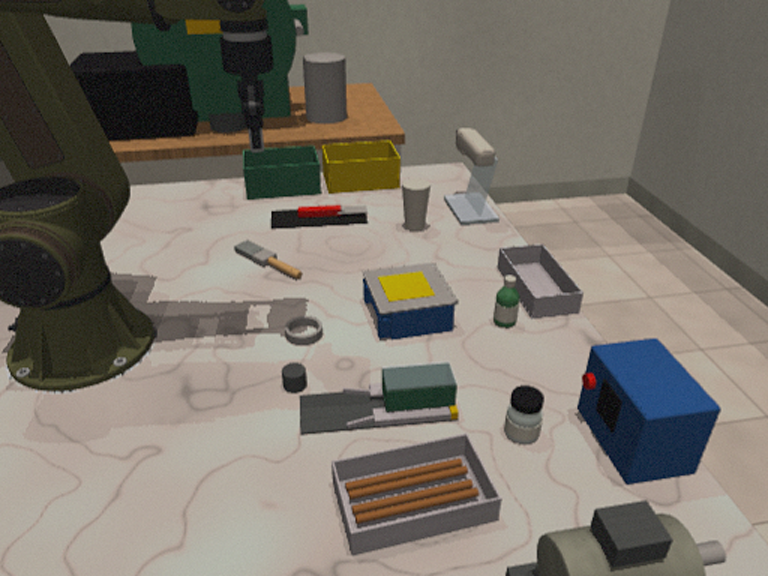

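The final picture shows the lid shut (yellow panel at about 405,285), the box home against the yellow stop (420,388), and the scraper on its mat (320,211). The bystanders stand where they were.

```bash
python3 -c "
from workcell import order
print(order.sign_off())"
```

```text
the job is handed in; nothing more can be done
None
```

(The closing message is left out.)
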